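# Square a wax block up in the corner stop

## Robot

A 6-joint arm with a two-finger parallel gripper is mounted at the origin on a cart in front of the work surface, level with it; the furniture and walls round the work are solid. World frame = base frame: x ahead of the robot, y to its left, z up, the work surface at z = 0. Lengths are in mm, angles in rad, forces in N, time in s.
With the tool pointing down it reaches from about 350 to 1000 mm from the base axis. Payload 7.1 kg.
Tool frame: the origin (TCP) lies on the mounting face of the last link; the fingertips stand ahead of it and the grasp point (between the pads) lies 155 mm ahead of it (r.tip_extent is the z of the fingertips in the tool frame, in mm); z points along the fingers, y is the direction in which the jaws open and shut (so a half turn about z gives the same grasp; the last joint's range is limited). The gripper opens to 85 mm and grips with 20 to 120 N. Pads are 22 mm wide; open, the fingers measure 114 mm over their backs; the gripper's body (76 mm by 85 mm) begins 54 mm behind the grasp point. The pads swing forward as they close: fully open they stand 13 mm farther back than shut.
Start: joints at [-1.288, 0.423, 1.63, -0, 1.089, -0.019], TCP at [185.793, -596.731, 404.719] pointing down, gripper open.
Joint ranges: [-3, 3], [-0.9, 2.11], [0.09, 2.58], [-1.31, 4.45], [0.11, 2.69], [-2.54, 2.54]. Speed limits (rad/s): [2.39, 2.39, 3.01, 3.14, 3.14, 3.14].

## Interface

Orientations are given as a rotation vector (axis times angle).
In Python, from cell import telemetry, imaging, order, r gives the robot as it stands.
- The arm moves only by the tool apply_moves, never from a script. Its argument "increments" is a list that holds one entry, the list of rows, each a list of 7 numbers: the shift along the tool's x, y, z in mm, then the turn, a rotation vector about the tool's x, y, z in degrees, then the opening, from 0 (shut) to 1 (fully open). In form: [[[x, y, z, wx, wy, wz, grip], ...]]. A call has 1 to 5 rows; each row is the pose to reach, as a shift and turn from the pose measured when the call began, along the tool's axes at that moment; what a row does not reach only later rows make up. A row lasts 1/10 s, in which the tool goes at most 50 mm and 8.59 degrees, less where a joint would pass 70% of its speed; a pose out of reach is approached as far as the arm can. A call with a gripper value outside its range is refused whole. The fingers move at their own pace and stop on an object; "grip_force" is the grip in N (left out, the last holds). Time passes only in rows, so rows that repeat a pose let the fingers close. It gives the time, the measured TCP pose, the force and the opening at its end, in the units of the state.
- telemetry.observe(): the state, without advancing time (a new reading comes with each control period).
- imaging.snapshot(name): name is "scene" or "side" or "wrist"; returns a dict with "image" (384x512x3 uint8, red, green, blue), "fx", "fy", "cx", "cy" (pixels), "R" (3x3) and "t" (3): a world point X has camera coordinates R X + t. Camera axes: x right, y down, z forward; pixel columns grow to the right and rows downward; lengths in mm; the calibration is good to about 2 mm. A picture is of the moment at which its call begins. There is no depth.
- order.close_job(): hands the job in, once; it reports no verdict.
The state is a dict: "clock": time; "qpos": joint angles; "qd": joint speeds; "effort": joint torques, N m; "tool_pos": TCP position; "eef_rot": TCP orientation; "ft_force": force on the tool from outside, world axes, zero at the start; "ft_torque": the same for the moment, N m; "width": opening from 0.0 (shut) to 1.0 (fully open).
Only numpy, scipy, OpenCV 4.12 (cv2) and the standard library are available. Lean on these libraries where they do the work, as an engineer would, in place of code of your own. Each camera call takes 0.05 s, during which the arm holds its last target.

## Task

Square the wax block up in the metal corner stop, ready for marking out: with the fingertips, push it along the bench until one of its long sides lies flush along the long rail, then slide it along that rail until its end is fully home against the short end stop, and leave it there. Only push it: do not lift or tip it off the bench, and do not disturb the jar, the bowl and the tape roll that stand round it.

Things in the scene. Friction and masses are not known exactly. Their poses are not given: they have to be found in the camera images.
- wax_block: Loose block of beige modelling wax, a flat cuboid 56 x 86 x 19 mm, 80 to 170 g. Origin: centre of its underside; x axis along the 56 mm width, y along the 86 mm length, z up. Either long side may go to the rail. It starts in the open corner of the stop, turned up to 30 degrees from the rail, 35 to 65 mm clear of the rail and at least 80 mm from the end stop.
- block_center (a point): The middle of the wax block, 9.5 mm above its underside, with the same axes.
- corner_stop: Aluminium L-shaped stop fixed to the bench, bars 14 mm high, 20 wide. Origin: bench top; z up. The long rail runs along y from -180 to +120 mm; its working face is the plane x = 0 and looks to -x, about to the robot. The short end stop is at the rail's left (+y) end: working face y = +100 mm, looks to -y, x = -70 to 0. Block fully home: its middle at x = -28, y = +57 mm in this frame.
- jar: Bystander: white screw jar with a blue lid, 48 mm across, 55 mm high; origin at the centre of its underside. Loose; leave it alone.
- bowl: Bystander: green rubber mixing bowl, 68 mm across the rim, 42 mm high; origin at the centre of its underside. Loose; leave it alone.
- tape: Bystander: roll of masking tape lying flat, 66 mm across, 20 mm high; origin at the centre of its underside. Loose; leave it alone.
Things that resemble listed ones, but are neither listed nor needed, are in the scene too. Leave any pink look-alike of the wax_block alone.

How it is judged:
By the outcome, as a careful person would: the job done as asked, in the order asked, and still so for the second after the job is handed in, with the robot touching nothing.
It also fails if it takes over 54 s, if anything falls off the work surface, if the arm or the gripper's body presses on something with over 40 N, if the wrist force passes 120 N, or if a joint passes its speed limit or range.

## Working session

There is one attempt and no reset: what is moved stays moved. The work goes in short steps, Python scripts to look and compute and a tool call to move; the robot and the scene stay as the last step left them, time stands still between calls to the robot, and variables do not carry over. Pictures are saved under pics/ and viewed, and the job is handed in when it is done.

Besides the shell and the picture viewer there is one more tool, called after "Request:" in YAML: its name, and indented under it one key for each argument. apply_moves: Moves the arm, as the interface text tells. Its arguments: {"type":"object","properties":{"increments":{"type":"array","items":{"type":"array","items":{"type":"array","items":{"type":"number"}}}},"grip_force":{"type":"number"}},"required":["increments"]}

```bash
ls; mkdir -p pics
python3 - <<'E'
from cell import telemetry, imaging, r
import cv2,numpy as np
print(telemetry.observe()); print(r.tip_extent)
for n in ["scene","side","wrist"]:
    s=imaging.snapshot(n); cv2.imwrite(f"pics/{n}0.png",s["image"][:,:,::-1])
    print(n,s["fx"],s["fy"],s["cx"],s["cy"],np.round(s["R"],4).tolist(),np.round(s["t"],1), (-np.array(s["R"]).T@s["t"]).round())
E
```

```text
pics
{'clock': 0.0, 'qpos': array([-1.28800548e+00,  4.23862706e-01,  1.63069659e+00,  1.77489614e-05,
        1.08858359e+00, -1.89994519e-02]), 'qd': array([-0.00164319, -0.0007805 ,  0.00025633, -0.0009864 ,  0.00111001,
        0.00030977]), 'effort': array([ 1.49036165e-03, -5.57380342e+01, -2.81744796e+01,  4.49073286e-05,
        7.49322062e-03,  1.94715646e-06]), 'tool_pos': array([ 185.7179275 , -596.47806176,  403.92923596]), 'eef_rot': array([-3.10437505e+00, -4.72010045e-01,  2.95626795e-04]), 'ft_force': array([ 0.60958652, -0.1531984 ,  0.01588048]), 'ft_torque': array([ 0.0467313 , -0.00785289,  0.00547779]), 'width': 0.9957207227899121}
173.4
scene 455.43148203332805 455.43148203332805 249.54335781909163 191.18197936528722 [[-0.4565, -0.8897, 0.0096], [-0.6258, 0.3134, -0.7143], [0.6324, -0.3321, -0.6998]] [402.6 333.3 639.1] [-12. 466. 681.]
side 422.28275408218184 422.28275408218184 258.3003744340855 192.76382508559183 [[-0.8328, -0.5534, 0.011], [-0.4496, 0.6647, -0.5966], [0.3229, -0.5018, -0.8024]] [554.6 179.5 901. ] [252. 640. 824.]
wrist 338.4381410988538 338.4381410988538 257.7143755367166 193.71489532286736 [[0.2979, -0.9546, -0.0007], [-0.9013, -0.2815, 0.3293], [-0.3145, -0.0975, -0.9442]] [-624.   -44.2  381.1] [ 266. -571.  374.]
```

View pics/scene0.png

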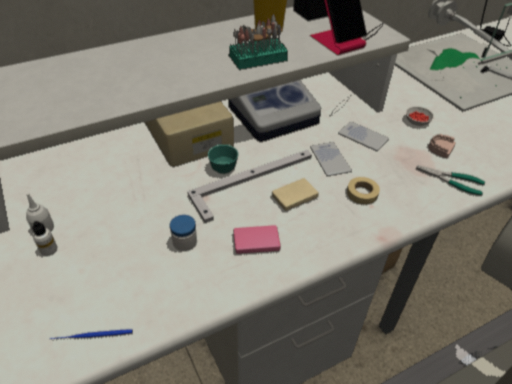

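View pics/side0.png

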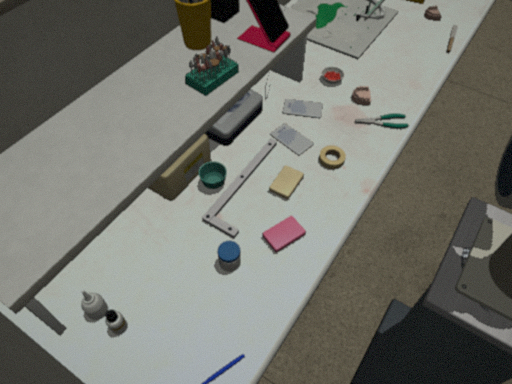

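View pics/wrist0.png

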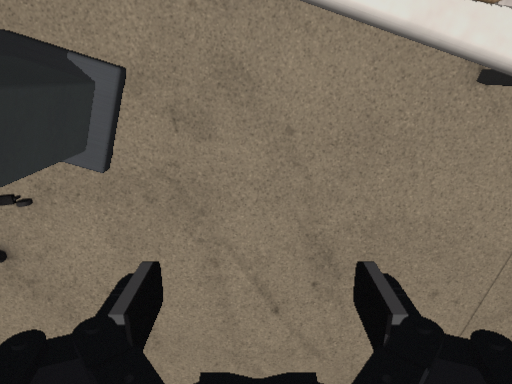

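The scene view shows the beige block at about (295,194), the L-stop with its corner at (195,192), the jar at (183,232), the bowl at (222,158), the tape at (364,190) and the pink look-alike at (257,240). The side view agrees. A raised shelf stands behind the stop. Next I'll measure.

```bash
cat > h.py <<'E'
from cell import telemetry, imaging, r
import cv2,numpy as np
from scipy.spatial.transform import Rotation as Ro
def ray(s,uv,z):
    R=np.array(s["R"]);t=np.array(s["t"]);c=-R.T@t
    d=R.T@np.array([(uv[0]-s["cx"])/s["fx"],(uv[1]-s["cy"])/s["fy"],1.])
    return c+d*(z-c[2])/d[2]
def tri(s1,uv1,s2,uv2):
    P=lambda s:np.array([[s["fx"],0,s["cx"]],[0,s["fy"],s["cy"]],[0,0,1]])@np.c_[s["R"],s["t"]]
    X=cv2.triangulatePoints(P(s1),P(s2),np.float64(uv1).reshape(2,1),np.float64(uv2).reshape(2,1))
    return (X[:3]/X[3]).ravel()
def proj(s,X):
    p=np.array(s["R"])@X+s["t"]; return np.array([s["fx"]*p[0]/p[2]+s["cx"],s["fy"]*p[1]/p[2]+s["cy"]])
def crop(s,x0,y0,x1,y1,k,name):
    cv2.imwrite(name,cv2.resize(s["image"][y0:y1,x0:x1,::-1],None,fx=k,fy=k,interpolation=cv2.INTER_CUBIC))
E
python3 - <<'E'
from h import *
a=imaging.snapshot("scene");b=imaging.snapshot("side")
crop(a,160,130,400,260,3.3,"pics/s1.png");crop(b,180,120,370,280,3.6,"pics/d1.png")
for n,s,p in(("sc",a,(295,196)),("sd",b,(287,182))):
    hsv=cv2.cvtColor(s["image"],cv2.COLOR_RGB2HSV); print(n,hsv[p[1],p[0]],hsv[p[1]+18,p[0]+10])
E
```

```text
sc [ 21  80 184] [ 26  19 188]
sd [ 23  69 169] [ 53  18 180]
```

View pics/s1.png

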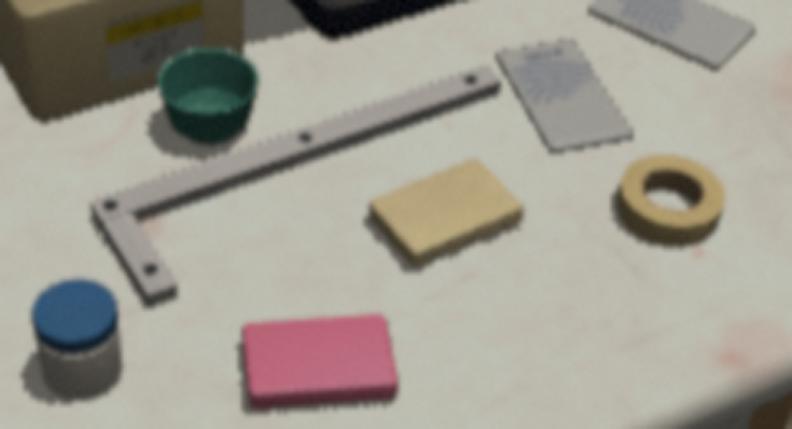

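View pics/d1.png

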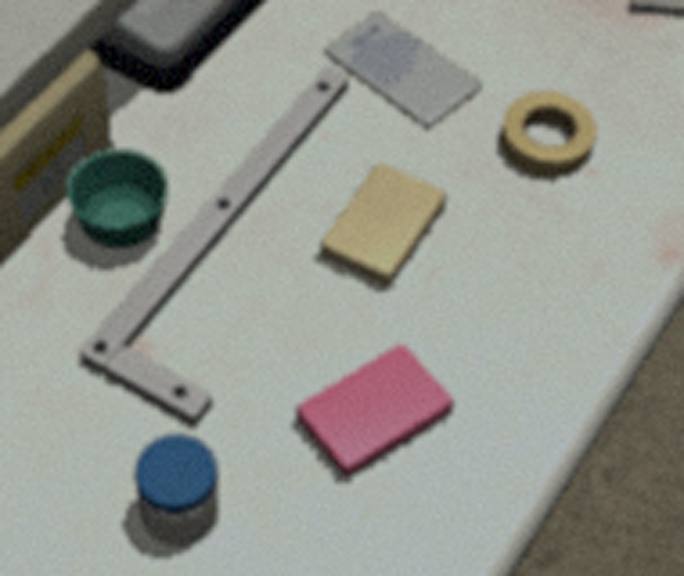

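The crops show the block's four top corners, the rail with its working-face top edge, and three screws along the rail plus one on the end stop.

Run:
```python
from h import *
a=imaging.snapshot("scene");b=imaging.snapshot("side")
A=lambda p:np.array(p)/3.3+[160-.35,130-.35]
B=lambda p:np.array(p)/3.6+[180-.36,120-.36]
sa=[A(p) for p in((110,205),(305,137),(470,79),(150,269))]
sb=[B(p) for p in((100,346),(223,203),(322,87),(180,391))]
for p,q in zip(sa,sb): print("screw",tri(a,p,b,q).round(1),ray(a,p,14).round(1),ray(b,q,14).round(1))
def block(s,lo,hi,seed):
    hsv=cv2.cvtColor(cv2.GaussianBlur(s["image"],(3,3),0),cv2.COLOR_RGB2HSV)
    m=cv2.inRange(hsv,lo,hi); 
    n,l,st,c=cv2.connectedComponentsWithStats(m); k=l[seed[1],seed[0]]
    return (l==k).astype(np.uint8),st[k],c[k]
for n,s,seed,z0 in(("scene",a,(295,193),0),("side",b,(287,182),0)):
    m,st,c=block(s,(12,45,135),(35,255,255),seed)
    print(n,st,c.round(1))
    ct=max(cv2.findContours(m,0,2)[0],key=len)[:,0]
    # rectify top face at z=19
    w=np.array([ray(s,p,19)[:2] for p in ct.astype(float)],np.float32)
    print(cv2.minAreaRect(w))
ca=[A(p) for p in((370,208),(476,159),(523,209),(415,248))]
cb=[B(p) for p in((322,243),(380,165),(445,197),(386,270))]
for p,q in zip(ca,cb): print("corner",tri(a,p,b,q).round(1),ray(a,p,19).round(1),ray(b,q,19).round(1))
# bystanders (top centres)
print("jar",tri(a,A((76,309)),b,B((177,470))).round(1))
print("tape",tri(a,A((670,190)),b,B((549,130))).round(1))
print("bowl",tri(a,A((208,80)),b,B((118,185))).round(1))
print("pink",tri(a,A((320,352)),b,B((375,407))).round(1))
```

```text
screw [632.7 258.6  24.4] [642.8 255.6  14. ] [637.9 253.3  14. ]
screw [635.  120.6  24.2] [644.7 115.6  14. ] [640.  113.5  14. ]
screw [638.1  -8.2  23. ] [647.  -14.6  14. ] [642.5 -15.6  14. ]
screw [571.4 257.7  24.5] [580.4 254.8  14. ] [575.9 252.1  14. ]
scene [272 178  46  29 719] [294.7 191.7]
((544.192138671875, 68.28951263427734), (54.62370300292969, 82.59798431396484), 3.7342052459716797)
side [270 166  33  30 558] [286.2 180.1]
((541.0712280273438, 65.42529296875), (52.265655517578125, 81.37932586669922), 3.0055360794067383)
corner [561.7 111.6  21.2] [562.3 112.4  19. ] [563.4 107.8  19. ]
corner [563.7  34.2  27.4] [571.1  28.5  19. ] [566.9  28.   19. ]
corner [513.5  31.1  24.7] [518.4  26.7  19. ] [515.2  27.5  19. ]
corner [513.8 108.4  26.4] [519.5 104.7  19. ] [516.4 103.   19. ]
jar [527.  318.7  63.3]
tape [481.2 -56.4  31.5]
bowl [688.1 164.5  50. ]
pink [465.7 199.8  27.5]
```

Both cameras put the block about 60 mm off the rail and about 130 mm from the end stop. Its turn from the rail is only a few degrees. The triangulated heights read 6–10 mm too high on everything alike, which fits the calibration error. I'll move over the block for wrist-camera views.

Request:
apply_moves:
  increments:
    - [[34,-37,0,0,0,4,0.55],[68,-74,0,0,0,8,0.55],[102,-111,0,0,0,12,0.55],[136,-148,0,0,0,16,0.55],[170,-185,0,0,0,16,0.55]]

```text
clock: 0.85
tool_pos: [292.9, -368.9, 404.7]
eef_rot: [3.141, 0.031, 0.0]
ft_force: [1.8, -0.2, -0.1]
width: 0.55
```

```bash
cat > g.py <<'E'
from h import *
import sys
def go(x,y,z,yaw):
    s=telemetry.observe(); R=Ro.from_rotvec(s["eef_rot"]); M=R.as_matrix()
    y0=np.degrees(np.arctan2(M[1,0],M[0,0]))
    c,s_=np.cos(np.radians(yaw)),np.sin(np.radians(yaw))
    T=np.array([[c,s_,0],[s_,-c,0],[0,0,-1.]])
    print("clk",round(s["clock"],2),"pos",s["tool_pos"].round(1),"yaw",y0.round(2),"tilt",np.degrees(np.arccos(-M[2,2])).round(2),"F",s["ft_force"].round(1),"w",round(s["width"],3),"tip",r.tip_extent)
    print("shift",(R.inv().apply(np.array([x,y,z])-s["tool_pos"])).round(1),"turn",np.degrees((R.inv()*Ro.from_matrix(T)).as_rotvec()).round(2))
if __name__=="__main__": go(*map(float,sys.argv[1:5]))
E
python3 g.py 500 70 400 0.95
```

```text
clk 0.85 pos [ 292.9 -368.9  404.7] yaw 1.14 tilt 0.01 F [ 1.8 -0.2 -0.1] w 0.55 tip 173.4
shift [ 215.8 -434.7    4.8] turn [ 0.   -0.01  0.19]
```

Request:
apply_moves:
  increments:
    - [[21,-43,0,0,0,0,0.55],[42,-86,0,0,0,0,0.55],[63,-129,0,0,0,0,0.55],[84,-172,0,0,0,0,0.55],[105,-215,0,0,0,0,0.55]]

```text
clock: 1.35
tool_pos: [394.0, -150.0, 405.1]
eef_rot: [3.141, 0.031, 0.002]
ft_force: [0.4, -0.2, 0.6]
width: 0.554
```

Request:
apply_moves:
  increments:
    - [[21,-43,0,0,0,0,0.55],[42,-86,0,0,0,0,0.55],[63,-129,0,0,0,0,0.55],[84,-172,0,0,0,0,0.55],[105,-215,0,0,0,0,0.55]]

```text
clock: 1.85
tool_pos: [495.3, 69.1, 405.4]
eef_rot: [3.141, 0.032, 0.003]
ft_force: [0.8, -0.7, -0.1]
width: 0.553
```

```bash
python3 g.py 480 70 300 0.95
python3 - <<'E'
from h import *
s=imaging.snapshot("wrist"); cv2.imwrite("pics/w1.png",s["image"][:,:,::-1])
print(r.tip_extent)
E
```

```text
clk 1.85 pos [495.3  69.1 405.4] yaw 1.15 tilt 0.11 F [ 0.8 -0.7 -0.1] w 0.553 tip 173.4
shift [-15.4  -1.3 105.4] turn [ 0.03 -0.11  0.2 ]
173.4
```

View pics/w1.png

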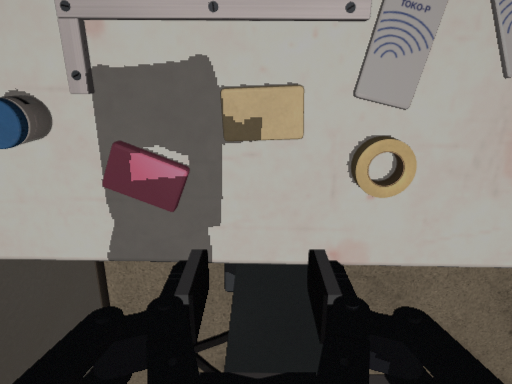

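The wrist view shows the block at columns 222–304 and rows 86–141, the rail's working edge at row ~19, the end stop at columns 62–92, the tape at (385,168), the jar at the left and the pink block at (146,176). The gripper's shadow falls over part of it.

Run:
```python
from h import *
s=imaging.snapshot("wrist"); np.save("pics/w1.npy",s,allow_pickle=True)
crop(s,40,0,400,230,2.2,"pics/w1c.png")
crop(s,200,70,330,160,6,"pics/w1b.png")
```

```text
(no output)
```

View pics/w1c.png

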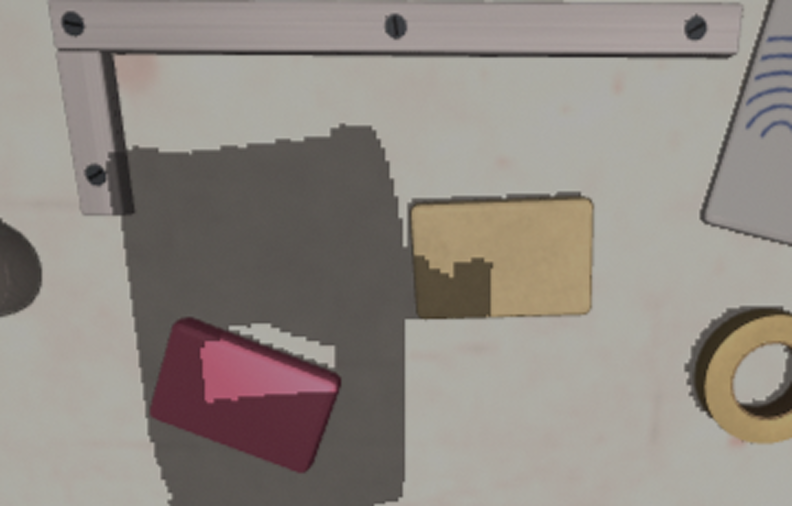

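View pics/w1b.png

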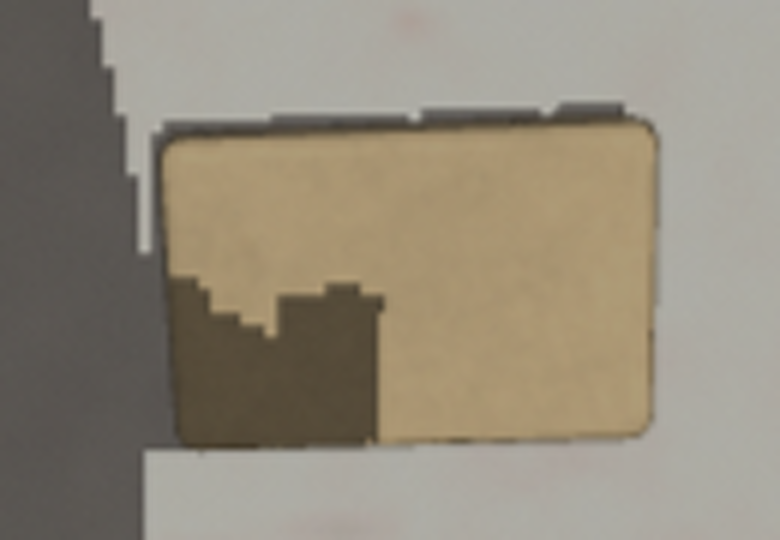

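Run:
```python
from h import *
s=np.load("pics/w1.npy",allow_pickle=True).item()
C=lambda p:np.array(p)/2.2+[40-.27,0-.27]
B=lambda p:np.array(p)/6+[200-.42,70-.42]
for n,p in(("scrL",(73,24)),("scrM",(396,26)),("scrR",(695,28)),("scrE",(95,174)),("edgeL",(120,49)),("edgeR",(738,51))): print(n,ray(s,C(p),14).round(1))
for n,p in(("baseL",(125,54)),("baseR",(730,56)),("endtop0",(105,54)),("endbase",(118,54))): print(n,ray(s,C(p),0 if 'base' in n else 14).round(1))
for p in((163,135),(657,120),(652,437),(180,447)): print("blk",ray(s,B(p),19).round(1))
print("pink",[ray(s,C(p),19).round(0)[:2].tolist() for p in((180,318),(340,380),(308,472),(150,415))])
a=imaging.snapshot("scene")
for n,p in(("post",(385,107)),("shelffront",(408,45))): print(n,ray(a,p,0).round(0),ray(a,p,250).round(0))
```

```text
scrL [639.  254.5  14. ]
scrM [641.3 114.2  14. ]
scrR [643.4 -15.8  14. ]
scrE [577.3 253.8  14. ]
edgeL [629.7 235.4  14. ]
edgeR [634.9 -35.6  14. ]
baseL [629.5 239.5   0. ]
baseR [634.8 -36.6   0. ]
endtop0 [627.5 242.2  14. ]
endbase [629.4 242.7   0. ]
blk [567.9 107.5  19. ]
blk [572.2  24.4  19. ]
blk [518.6  21.5  19. ]
blk [514.9 104.9  19. ]
pink [[512.0, 220.0], [483.0, 144.0], [433.0, 162.0], [462.0, 240.0]]
post [ 727. -324.    0.] [456. -34. 250.]
shelffront [ 972. -617.    0.] [ 611. -220.  250.]
```

The block's middle is at about (543,65) with yaw ~2.8°. The rail face is at x≈632 with yaw ~1.0°, and the end stop's face is at y≈243. The gap is ~62 mm and the free travel ~136 mm, which fits the text. Now I'll go behind the block and take a lower view as the height check.

```bash
python3 g.py 478 65 260 1.0
```

```text
clk 2.0 pos [495.5  69.3 405.2] yaw 1.38 tilt 0.11 F [ 0.5 -1.4  0.1] w 0.551 tip 173.4
shift [-17.9   3.9 145.2] turn [ 0.01 -0.1   0.38]
```

Request:
apply_moves:
  increments:
    - [[-5,1,40,0,0,0.3,0.55],[-10,2,80,0,0,0.3,0.55],[-15,3,120,0,-0.1,0.3,0.55],[-18,4,145,0,-0.1,0.4,0.55],[-18,4,145,0,-0.1,0.4,0.55]]

```text
clock: 2.5
tool_pos: [475.7, 63.6, 257.4]
eef_rot: [3.14, 0.025, -0.012]
ft_force: [0.4, -0.1, 0.1]
width: 0.547
```

```bash
python3 g.py 478 65 190 1.0
python3 - <<'E'
from h import *
s=imaging.snapshot("wrist"); np.save("pics/w2.npy",s,allow_pickle=True)
cv2.imwrite("pics/w2.png",s["image"][:,:,::-1])
E
```

```text
clk 2.5 pos [475.7  63.6 257.4] yaw 0.9 tilt 0.43 F [ 0.4 -0.1  0.1] w 0.547 tip 173.4
shift [ 2.8 -1.4 67.4] turn [ 0.06  0.42 -0.1 ]
```

View pics/w2.png

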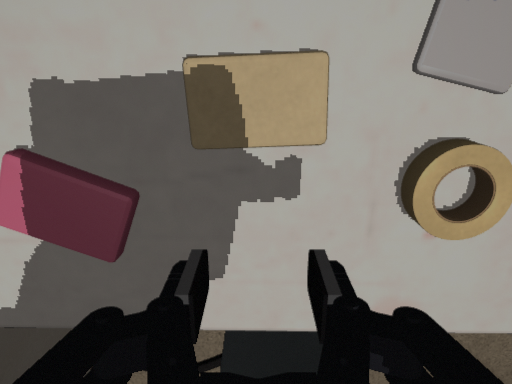

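The block is nearly square to the tool, with its corners at about (184,59), (329,52), (327,143) and (192,149). The fingers straddle the block's lengthwise middle at column 258.

Run:
```python
from h import *
s=np.load("pics/w1.npy",allow_pickle=True).item();q=np.load("pics/w2.npy",allow_pickle=True).item()
B=lambda p:np.array(p)/6+[200-.42,70-.42]
for p,u in zip(((163,135),(657,120),(652,437),(180,447)),((184,59),(329,52),(327,143),(192,149))): print(tri(s,B(p),q,u).round(1),ray(q,u,19).round(1))
```

```text
[567.1 108.8   8.2] [566.3 106.9  19. ]
[571.9  23.2  11.7] [571.4  24.5  19. ]
[519.4  21.7  20.9] [519.4  21.2  19. ]
[514.8 104.7  20. ] [514.3 104.9  19. ]
```

The triangulated top is at 8–21 mm (mean ~15), which is consistent with 19 mm. Descending.

Request:
apply_moves:
  increments:
    - [[2,-1,30,0,0.4,0,0.55],[2,-1,50,0,0.4,0,0.55],[3,-1,64,0,0.4,0,0.55],[3,-1,67,0,0.4,0,0.55],[3,-1,67,0,0.4,0,0.55]]

```text
clock: 3.05
tool_pos: [480.2, 64.8, 192.9]
eef_rot: [3.141, 0.025, 0.006]
ft_force: [0.1, -0.1, 1.0]
width: 0.552
```

```bash
python3 g.py 478 65 179 1.0
python3 - <<'E'
from h import *
s=imaging.snapshot("wrist"); 
cv2.imwrite("pics/w3.png",s["image"][:,:,::-1])
b=imaging.snapshot("side"); crop(b,220,120,380,240,5,"pics/d3.png")
E
```

```text
clk 3.05 pos [480.2  64.8 192.9] yaw 0.9 tilt 0.23 F [ 0.1 -0.1  1. ] w 0.552 tip 173.4
shift [-2.3 -0.3 13.9] turn [ 0.04 -0.23 -0.1 ]
```

View pics/w3.png

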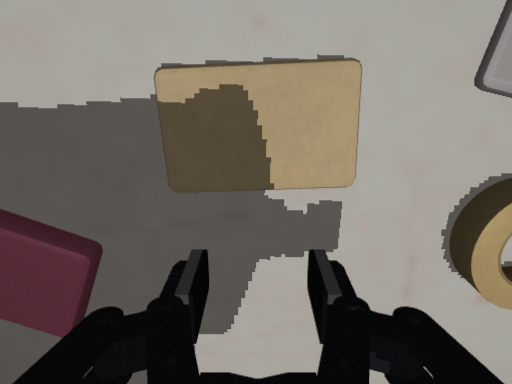

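View pics/d3.png

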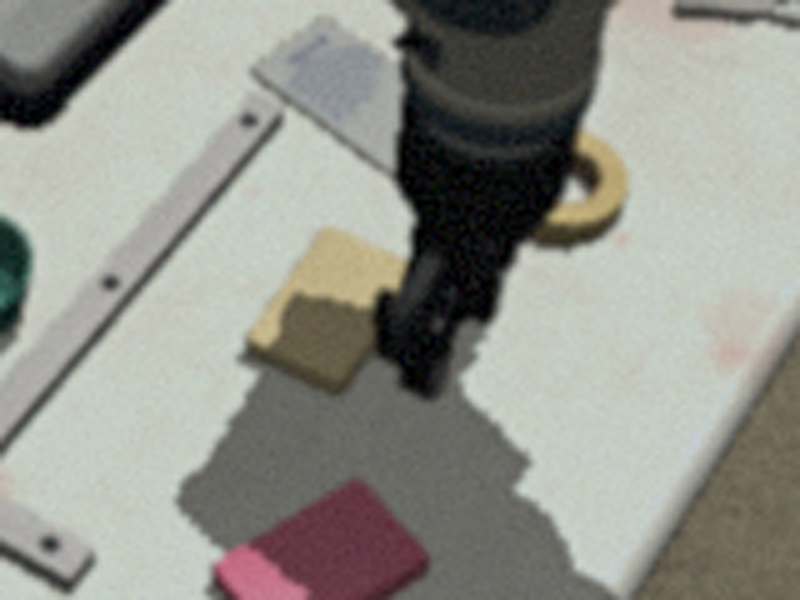

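The fingertips are clear of the block, roughly 25 mm behind it, and the bystanders are clear. Lowering in small steps with a force check.

Request:
apply_moves:
  increments:
    - [[-2,0,3,0,-0.2,0,0.55],[-2,0,6,0,-0.2,0,0.55],[-2,0,9,0,-0.2,-0.1,0.55],[-2,0,10,0,-0.2,-0.1,0.55],[-2,0,10,0,-0.2,-0.1,0.55]]

```text
clock: 3.65
tool_pos: [478.3, 64.9, 183.0]
eef_rot: [3.141, 0.028, 0.001]
ft_force: [0.8, -0.0, 0.0]
width: 0.552
```

Request:
apply_moves:
  increments:
    - [[0,0,1,0,0,0,0.55],[0,0,2,0,0,0,0.55],[0,0,3,0,0,0,0.55],[0,0,4,0,0,0,0.55],[0,0,4,0,0,0,0.55]]

```text
clock: 4.15
tool_pos: [478.2, 64.9, 178.9]
eef_rot: [3.141, 0.028, 0.001]
ft_force: [1.2, -0.4, -0.2]
width: 0.549
```

```bash
python3 g.py 478 65 179 1.0
```

```text
clk 4.15 pos [478.2  64.9 178.9] yaw 1.01 tilt 0.05 F [ 1.2 -0.4 -0.2] w 0.549 tip 173.4
shift [-0.2 -0.1 -0.1] turn [ 0.04 -0.04  0.01]
```

Request:
apply_moves:
  increments:
    - [[0,0,1,0,0,0,0.55],[0,0,1.5,0,0,0,0.55],[0,0,2,0,0,0,0.55],[0,0,2.5,0,0,0,0.55],[0,0,3,0,0,0,0.55]]

```text
clock: 4.65
tool_pos: [478.2, 64.8, 175.9]
eef_rot: [3.141, 0.028, 0.001]
ft_force: [0.3, 0.8, -0.1]
width: 0.547
```

Run:
```python
from h import *
b=imaging.snapshot("side"); crop(b,240,140,340,215,8,"pics/d4.png")
```

```text
(no output)
```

View pics/d4.png

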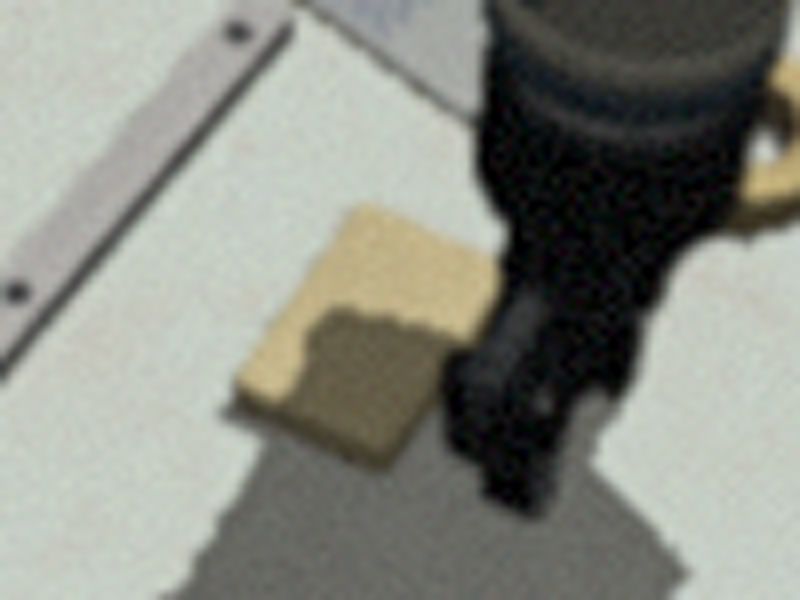

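The free side view matches. Pushing +x now with the two fingertips spread along the long side.

Request:
apply_moves:
  increments:
    - [[6,0,0,0,0,0,0.55],[12,0,0,0,0,0,0.55],[18,0,0,0,0,0,0.55],[24,0,0,0,0,0,0.55],[30,0,0,0,0,0,0.55]]

```text
clock: 5.2
tool_pos: [508.7, 65.4, 175.8]
eef_rot: [3.141, 0.028, 0.001]
ft_force: [-1.1, -1.0, 1.1]
width: 0.553
```

Request:
apply_moves:
  increments:
    - [[5,0,0,0,0,0,0.55],[10,0,0,0,0,0,0.55],[15,0,0,0,0,0,0.55],[20,0,0,0,0,0,0.55],[25,0,0,0,0,0,0.55]]

```text
clock: 5.7
tool_pos: [534.1, 65.8, 175.7]
eef_rot: [3.141, 0.028, 0.0]
ft_force: [0.0, -1.5, -0.4]
width: 0.549
```

```bash
python3 g.py 567 65 176 1.0
python3 - <<'E'
from h import *
s=imaging.snapshot("wrist"); cv2.imwrite("pics/w5.png",s["image"][:,:,::-1])
b=imaging.snapshot("side"); crop(b,210,120,350,225,5.5,"pics/d5.png")
E
```

```text
clk 5.7 pos [534.1  65.8 175.7] yaw 1.01 tilt 0.04 F [ 0.  -1.5 -0.4] w 0.549 tip 173.4
shift [32.9  1.4 -0.3] turn [ 0.04 -0.01  0.01]
```

View pics/w5.png

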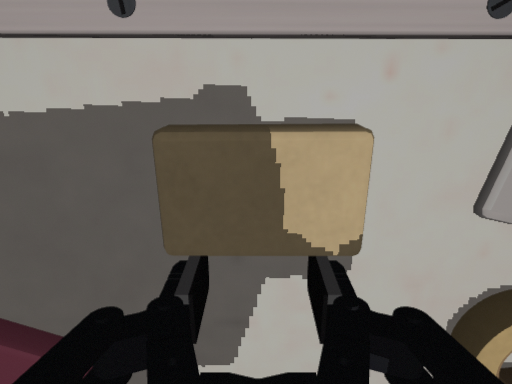

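View pics/d5.png

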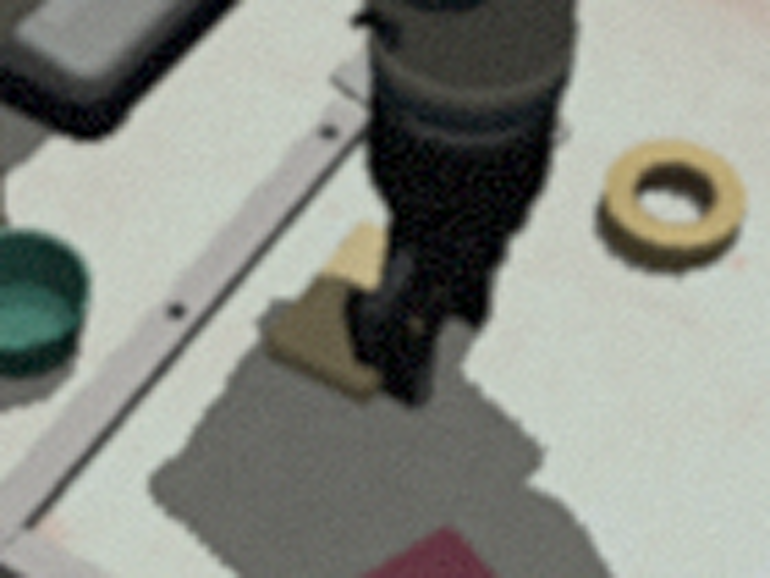

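The block is being pushed and is now square to the fingers. Its far edge is at row ~125 and the rail's foot is at row 37. Continuing.

Request:
apply_moves:
  increments:
    - [[5,0,0,0,0,0,0.55],[10,0,0,0,0,0,0.55],[15,0,0,0,0,0,0.55],[20,0,0,0,0,0,0.55],[25,0,0,0,0,0,0.55]]

```text
clock: 6.3
tool_pos: [560.0, 66.3, 175.9]
eef_rot: [3.141, 0.027, 0.003]
ft_force: [-1.0, 0.7, 0.5]
width: 0.549
```

Request:
apply_moves:
  increments:
    - [[1,0,0,0,0,0,0.55],[2,0,0,0,0,0,0.55],[3,0,0,0,0,0,0.55],[4,0,0,0,0,0,0.55],[5,0,0,0,0,0,0.55]]

```text
clock: 6.8
tool_pos: [565.0, 66.4, 175.9]
eef_rot: [3.141, 0.028, 0.003]
ft_force: [-0.4, 0.3, -0.6]
width: 0.55
```

```bash
python3 g.py 567 65 176 1.0
python3 - <<'E'
from h import *
s=imaging.snapshot("wrist"); cv2.imwrite("pics/w6.png",s["image"][:,:,::-1])
E
```

```text
clk 6.8 pos [565.   66.4 175.9] yaw 1.0 tilt 0.1 F [-0.4  0.3 -0.6] w 0.55 tip 173.4
shift [ 1.9  1.4 -0.1] turn [ 0.03 -0.09  0.  ]
```

View pics/w6.png

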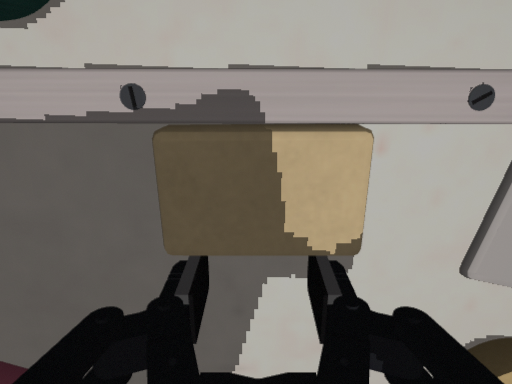

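The block's far side is now almost at the rail, whose edge is at row 123. Fine steps with force watching.

Request:
apply_moves:
  increments:
    - [[0.5,0,0,0,0,0,0.55],[1,0,0,0,0,0,0.55],[1.5,0,0,0,0,0,0.55],[2,0,0,0,0,0,0.55]]

```text
clock: 7.25
tool_pos: [566.4, 66.4, 175.8]
eef_rot: [3.141, 0.027, -0.001]
ft_force: [-6.0, 0.5, 4.1]
width: 0.549
```

Request:
apply_moves:
  increments:
    - [[0.5,0,0,0,0,0,0.55],[1,0,0,0,0,0,0.55],[1.5,0,0,0,0,0,0.55]]

```text
clock: 7.55
tool_pos: [566.9, 66.4, 175.6]
eef_rot: [3.141, 0.027, -0.006]
ft_force: [-7.6, 0.2, 5.4]
width: 0.55
```

Request:
apply_moves:
  increments:
    - [[0.7,0,0,0,0,0,0.55],[1.5,0,0,0,0,0,0.55],[1.5,0,0,0,0,0,0.55]]

```text
clock: 7.85
tool_pos: [567.4, 66.4, 175.3]
eef_rot: [3.14, 0.027, -0.011]
ft_force: [-6.7, -0.1, 5.1]
width: 0.549
```

```bash
python3 g.py 567 65 176 1.0
python3 - <<'E'
from h import *
s=imaging.snapshot("wrist"); crop(s,130,90,400,280,3,"pics/w7.png")
E
```

```text
clk 7.85 pos [567.4  66.4 175.3] yaw 0.98 tilt 0.41 F [-6.7 -0.1  5.1] w 0.549 tip 173.4
shift [-0.5  1.4 -0.7] turn [ 0.06  0.4  -0.02]
```

View pics/w7.png

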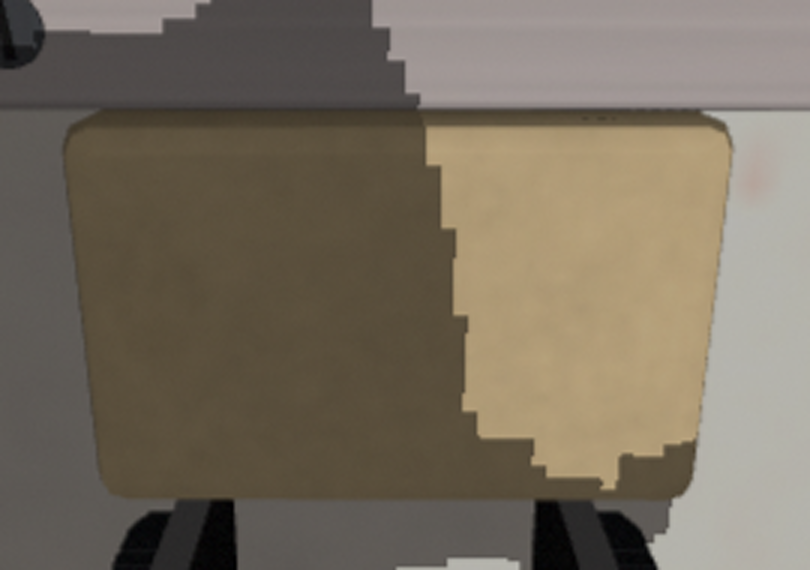

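The block is flush: its far side lies along the rail over its full length (crop row ~110) and the near edge is parallel at row ~497. Before the end push I'll check where the shelf is, as the turn happens nearby.

Run:
```python
from h import *
a=imaging.snapshot("scene");b=imaging.snapshot("side")
crop(a,200,0,500,220,2.6,"pics/a8.png");crop(b,150,0,400,190,3,"pics/b8.png")
print(telemetry.observe()["qpos"].round(3))
```

```text
[ 9.600e-02  6.930e-01  1.843e+00 -1.000e-03  6.130e-01  1.650e+00]
```

View pics/a8.png

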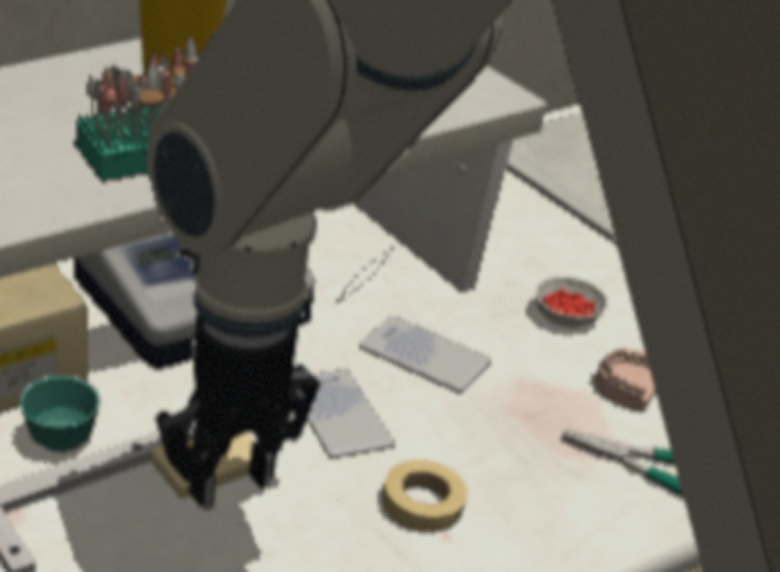

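View pics/b8.png

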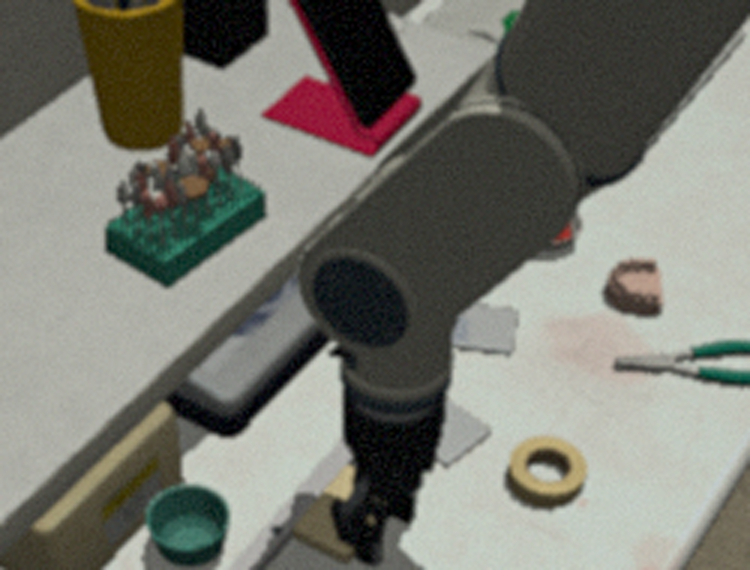

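The shelf's front is at x≈700 and its top at z≈190, so the tool stays clear as long as I rotate before moving to x≈605. Now backing off and lifting.

Request:
apply_moves:
  increments:
    - [[-8,0,0,0,0,0,0.55],[-18,0,-2,0,0,0,0.55],[-25,0,-25,0,0,0,0.4],[-25,10,-55,0,0.4,-8,0.2],[-25,25,-60,0,0.4,-16,0.15]]

```text
clock: 8.5
tool_pos: [544.0, 41.4, 238.4]
eef_rot: [3.105, 0.475, 0.009]
ft_force: [0.8, 1.0, 0.3]
width: 0.15
```

```bash
python3 g.py 550 -14 236 91
```

```text
clk 8.5 pos [544.   41.4 238.4] yaw 17.38 tilt 0.33 F [0.8 1.  0.3] w 0.15 tip 173.4
shift [-10.8  54.6   2.5] turn [  0.28  -0.22 -73.62]
```

Request:
apply_moves:
  increments:
    - [[-2,11,0,0,0,-8,0.15],[-4,22,0,0,0,-16,0.15],[-6,33,0,0,0,-24,0.15],[-8,44,0,0,0,-32,0.15],[-11,55,0,0,0,-40,0.15]]

```text
clock: 9.0
tool_pos: [549.8, -14.8, 238.8]
eef_rot: [2.748, 1.515, 0.01]
ft_force: [-0.4, -0.4, 0.9]
width: 0.151
```

```bash
python3 g.py 580 -14 236 91
```

```text
clk 9.0 pos [549.8 -14.8 238.8] yaw 57.72 tilt 0.42 F [-0.4 -0.4  0.9] w 0.151 tip 173.4
shift [16.8 25.1  3. ] turn [  0.41  -0.13 -33.28]
```

Request:
apply_moves:
  increments:
    - [[4,6,0,0,0,-8,0.15],[8,12,0,0,0,-16,0.15],[12,18,0,0,0,-24,0.15],[17,25,0,0,0,-32,0.15],[17,25,0,0.4,-0.1,-33.3,0.15]]

```text
clock: 9.5
tool_pos: [580.7, -13.8, 239.4]
eef_rot: [2.198, 2.242, 0.003]
ft_force: [0.2, 1.1, 0.1]
width: 0.149
```

```bash
python3 g.py 605 -16 215 91
python3 - <<'E'
from h import *
s=imaging.snapshot("wrist"); cv2.imwrite("pics/w9.png",s["image"][:,:,::-1]); np.save("pics/w9.npy",s,allow_pickle=True)
E
```

```text
clk 9.5 pos [580.7 -13.8 239.4] yaw 91.14 tilt 0.14 F [0.2 1.1 0.1] w 0.149 tip 173.4
shift [-2.7 24.2 24.4] turn [ 0.14 -0.01  0.14]
```

View pics/w9.png

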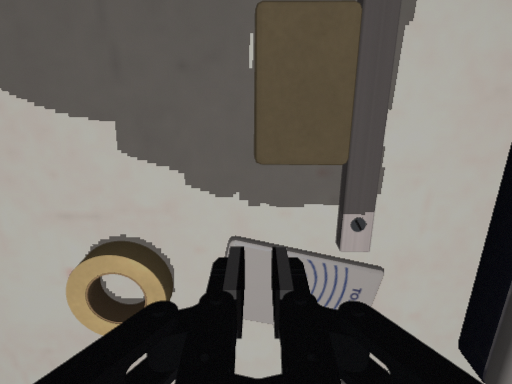

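The block stands against the rail with its near end at row ~163. A card lies near the fingers with its upper edge at rows 238–265, so I need the landing spot clear of it.

Run:
```python
from h import *
s=np.load("pics/w9.npy",allow_pickle=True).item()
for p in((232,238),(383,265)): print("card",ray(s,p,0).round(1),ray(s,p,5).round(1))
for p in((257,163),(348,163),(360,3),(257,3)): print("blk",ray(s,p,19).round(1))
print("railend",ray(s,(341,250),14).round(1), "tape right", ray(s,(173,280),10).round(1))
for X in ([605,-14,0],[605,-3,6],[620,-14,0]): print(proj(s,np.array(X,float)).round())
```

```text
card [563.1 -34.2   0. ] [563.5 -31.7   5. ]
card [669.9 -53.4   0. ] [667.7 -50.4   5. ]
blk [579.1  23.7  19. ]
blk [631.7  24.8  19. ]
blk [628.8 106.5  19. ]
blk [577.5 105.5  19. ]
railend [634.8 -34.4  14. ] tape right [523.3 -61.9  10. ]
[295. 212.]
[297. 199.]
[317. 212.]
```

The card's edge is at y≈-41 there and the block's end at y≈24, so I'll land at y=-5. Moving over and descending, watching force.

Request:
apply_moves:
  increments:
    - [[4,12,0,0,0,0.1,0.15],[9,24,10,0.1,0,0.1,0.15],[9,24,30,0.1,0,0.1,0.15],[9,24,48,0.1,0,0.1,0.15],[9,24,54,0.1,0,0.1,0.15]]

```text
clock: 10.05
tool_pos: [603.8, -3.8, 182.8]
eef_rot: [-2.203, -2.236, 0.004]
ft_force: [-0.2, 0.5, 0.3]
width: 0.15
```

```bash
python3 g.py 605 -5 178 91
```

```text
clk 10.05 pos [603.8  -3.8 182.8] yaw 90.86 tilt 0.22 F [-0.2  0.5  0.3] w 0.15 tip 173.4
shift [-1.2  1.2  4.8] turn [-0.22 -0.03 -0.14]
```

Request:
apply_moves:
  increments:
    - [[-1,0,1.5,-0.2,0,-0.1,0.15],[-1,0,3,-0.2,0,-0.1,0.15],[-1,0,4,-0.2,0,-0.1,0.15],[-1,0,5,-0.2,0,-0.1,0.15],[-1,0,5,-0.2,0,-0.1,0.15]]

```text
clock: 10.55
tool_pos: [603.9, -4.9, 178.3]
eef_rot: [2.203, 2.24, 0.001]
ft_force: [-0.6, -0.2, -0.7]
width: 0.148
```

```bash
python3 g.py 603.5 146 178 91
python3 - <<'E'
from h import *
s=imaging.snapshot("wrist"); cv2.imwrite("pics/w10.png",s["image"][:,:,::-1])
E
```

```text
clk 10.55 pos [603.9  -4.9 178.3] yaw 90.95 tilt 0.04 F [-0.6 -0.2 -0.7] w 0.148 tip 173.4
shift [150.8   2.1   0.4] turn [ 0.03 -0.02 -0.05]
```

View pics/w10.png

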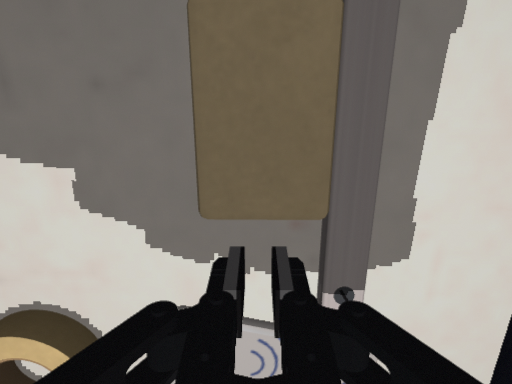

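The fingers are centred (column 258) behind the block's end (columns 200–328), with the rail clear to their right. Pushing along the rail.

Request:
apply_moves:
  increments:
    - [[6,0,0,0,0,0,0.15],[12,0,0,0,0,0,0.15],[18,0,0,0,0,0,0.15],[24,0,0,0,0,0,0.15],[30,0,0,0,0,0,0.15]]

```text
clock: 11.1
tool_pos: [603.4, 25.8, 178.4]
eef_rot: [2.202, 2.24, 0.001]
ft_force: [0.3, -0.4, 0.5]
width: 0.153
```

Request:
apply_moves:
  increments:
    - [[5,0,0,0,0,0,0.15],[11,0,0,0,0,0,0.15],[17,0,0,0,0,0,0.15],[23,0,0,0,0,0,0.15],[29,0,0,0,0,0,0.15]]

```text
clock: 11.6
tool_pos: [602.9, 55.3, 178.3]
eef_rot: [2.202, 2.24, 0.001]
ft_force: [0.0, -0.7, 1.6]
width: 0.15
```

```bash
python3 g.py 603.5 146 178 91
python3 - <<'E'
from h import *
s=imaging.snapshot("wrist"); cv2.imwrite("pics/w11.png",s["image"][:,:,::-1])
E
```

```text
clk 11.6 pos [602.9  55.3 178.3] yaw 90.97 tilt 0.04 F [ 0.  -0.7  1.6] w 0.15 tip 173.4
shift [90.7  2.1  0.4] turn [ 0.03 -0.02 -0.03]
```

View pics/w11.png

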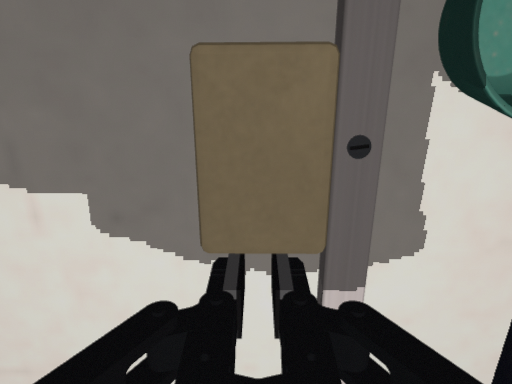

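The block slides along the rail, still aligned, and the bowl is well clear. Continuing.

Request:
apply_moves:
  increments:
    - [[6,0,0,0,0,0,0.15],[12,0,0,0,0,0,0.15],[18,0,0,0,0,0,0.15],[24,0,0,0,0,0,0.15],[30,0,0,0,0,0,0.15]]

```text
clock: 12.15
tool_pos: [602.3, 86.5, 178.3]
eef_rot: [-2.202, -2.24, -0.001]
ft_force: [0.6, -0.1, -0.2]
width: 0.15
```

Request:
apply_moves:
  increments:
    - [[6,0,0,0,0,0,0.15],[12,0,0,0,0,0,0.15],[18,0,0,0,0,0,0.15],[24,0,0,0,0,0,0.15],[30,0,0,0,0,0,0.15]]

```text
clock: 12.65
tool_pos: [601.8, 117.0, 178.3]
eef_rot: [-2.202, -2.241, -0.001]
ft_force: [1.0, -0.4, -0.5]
width: 0.142
```

Request:
apply_moves:
  increments:
    - [[4,0,0,0,0,0,0.15],[8,0,0,0,0,0,0.15],[12,0,0,0,0,0,0.15],[16,0,0,0,0,0,0.15],[20,0,0,0,0,0,0.15]]

```text
clock: 13.15
tool_pos: [601.4, 137.3, 178.3]
eef_rot: [-2.202, -2.24, -0.001]
ft_force: [-0.2, -0.5, 0.0]
width: 0.152
```

```bash
python3 g.py 603.5 146 178 91
python3 - <<'E'
from h import *
s=imaging.snapshot("wrist"); cv2.imwrite("pics/w12.png",s["image"][:,:,::-1])
E
```

```text
clk 13.15 pos [601.4 137.3 178.3] yaw 90.99 tilt 0.04 F [-0.2 -0.5  0. ] w 0.152 tip 173.4
shift [8.7 2.2 0.3] turn [ 0.02 -0.04 -0.01]
```

View pics/w12.png

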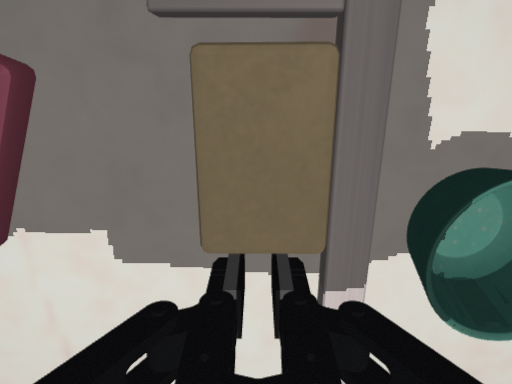

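The end stop's face is at row ~17 and the block's front end at row ~43, so roughly 10 mm remain. Approaching slowly.

Request:
apply_moves:
  increments:
    - [[1.5,0,0,0,0,0,0.15],[3,0,0,0,0,0,0.15],[4.5,0,0,0,0,0,0.15],[6,0,0,0,0,0,0.15],[7,0,0,0,0,0,0.15]]

```text
clock: 13.7
tool_pos: [601.3, 144.9, 178.4]
eef_rot: [-2.202, -2.241, -0.002]
ft_force: [0.9, -0.3, -0.3]
width: 0.148
```

Request:
apply_moves:
  increments:
    - [[0.5,0,0,0,0,0,0.15],[1,0,0,0,0,0,0.15],[1.5,0,0,0,0,0,0.15],[2,0,0,0,0,0,0.15]]

```text
clock: 14.1
tool_pos: [601.3, 146.9, 178.3]
eef_rot: [-2.202, -2.241, -0.001]
ft_force: [-0.4, -0.0, -0.3]
width: 0.149
```

Request:
apply_moves:
  increments:
    - [[0.5,0,0,0,0,0,0.15],[1,0,0,0,0,0,0.15],[1.5,0,0,0,0,0,0.15],[2,0,0,0,0,0,0.15]]

```text
clock: 14.5
tool_pos: [601.2, 147.4, 178.4]
eef_rot: [2.201, 2.241, -0.002]
ft_force: [0.9, -13.6, 3.2]
width: 0.149
```

Contact with the end stop at y≈147: the tool stopped and the force rose to 13.6 N. Checking.

```bash
python3 g.py 603.5 146 178 91
python3 - <<'E'
from h import *
s=imaging.snapshot("wrist"); crop(s,130,0,400,260,2.3,"pics/w13.png")
E
```

```text
clk 14.5 pos [601.2 147.4 178.4] yaw 91.03 tilt 0.08 F [  0.9 -13.6   3.2] w 0.149 tip 173.4
shift [-1.5  2.3  0.4] turn [-0.01  0.08  0.03]
```

View pics/w13.png

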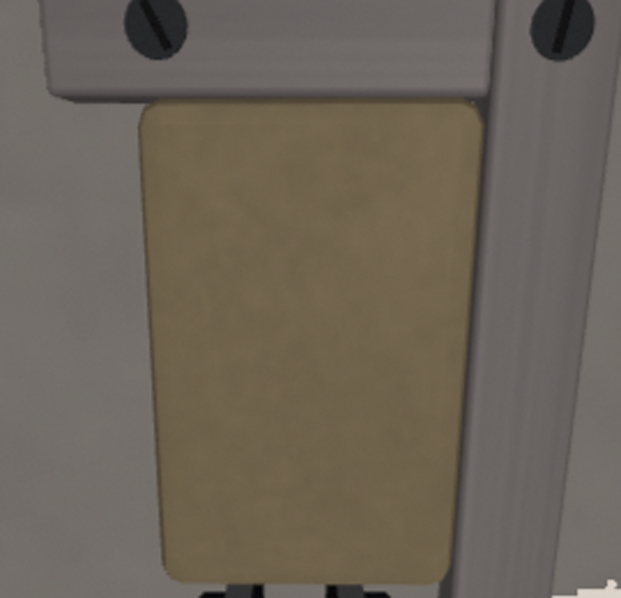

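It is home against the end stop (crop row ~100). Along the rail there is a thin dark strip that could be a sub-millimetre gap or just shadow. I'll back off, look from above, and press it again lightly on the long side.

Request:
apply_moves:
  increments:
    - [[-5,0,0,0,0,0,0.15],[-15,0,0,0,0,0,0.15],[-18,-5,-25,0,0,0,0.15],[-15,-20,-55,0,0,8,0.3],[-5,-32,-65,0,0,16,0.4]]

```text
clock: 15.05
tool_pos: [569.7, 141.1, 245.7]
eef_rot: [2.497, 1.903, 0.003]
ft_force: [0.2, 0.2, 0.7]
width: 0.397
```

```bash
python3 g.py 545 198 245 1
python3 - <<'E'
from h import *
s=imaging.snapshot("wrist"); cv2.imwrite("pics/w14.png",s["image"][:,:,::-1])
E
```

```text
clk 15.05 pos [569.7 141.1 245.7] yaw 74.62 tilt 0.16 F [0.2 0.2 0.7] w 0.397 tip 173.4
shift [ 48.3 -38.9   0.6] turn [ 0.13 -0.12 73.62]
```

View pics/w14.png

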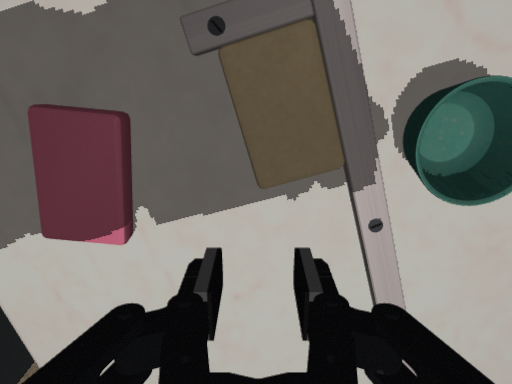

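The block sits in the corner at (285,105), touching both bars, and the bowl and pink block are undisturbed. I'll go round to its long side for a light seating press.

Request:
apply_moves:
  increments:
    - [[10,-8,0,0,0,8,0.45],[20,-16,0,0,0,16,0.5],[30,-24,0,0,0,24,0.55],[40,-32,0,0,0,32,0.55],[48,-39,0,0,0,40,0.55]]

```text
clock: 15.6
tool_pos: [543.6, 199.7, 245.6]
eef_rot: [3.003, 0.921, 0.002]
ft_force: [-0.7, 1.0, -0.3]
width: 0.549
```

Request:
apply_moves:
  increments:
    - [[0,0,0,0,0,8,0.55],[0,0,0,0,0,16,0.55],[0,0,0,0,0,24,0.55],[0,0,0,0,0,32,0.55],[0,0,0,0,0,33.6,0.55]]

```text
clock: 16.1
tool_pos: [543.8, 199.4, 245.1]
eef_rot: [-3.142, -0.014, -0.002]
ft_force: [-0.3, 0.1, 1.2]
width: 0.55
```

```bash
python3 g.py 545 198 176 1
python3 - <<'E'
from h import *
s=imaging.snapshot("wrist"); cv2.imwrite("pics/w15.png",s["image"][:,:,::-1]); np.save("pics/w15.npy",s,allow_pickle=True)
E
```

```text
clk 16.1 pos [543.8 199.4 245.1] yaw 0.5 tilt 0.06 F [-0.3  0.1  1.2] w 0.55 tip 173.4
shift [ 1.2  1.4 69.1] turn [ 0.   -0.06 -0.5 ]
```

View pics/w15.png

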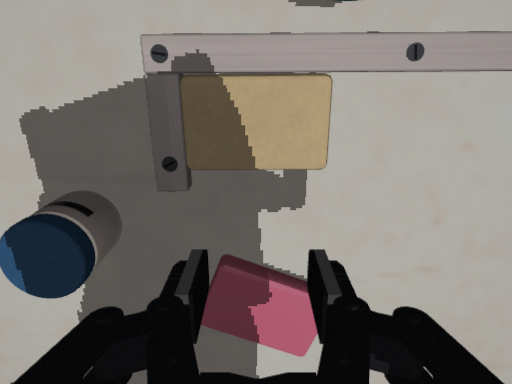

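The block is in the corner, with its top at rows 74–170 under the rail edge and its left end at column 182 at the end stop. The jar is at the left and untouched. The landing spots (x 534–556) are clear of the pink block (x ≤ 512). Descending.

Request:
apply_moves:
  increments:
    - [[2,1,30,0,0,-0.5,0.55],[2,1,50,0,0,-0.5,0.55],[2,1,62,0,0,-0.5,0.55],[2,1,67,0,0,-0.5,0.55],[2,1,68,0,0,-0.5,0.55]]

```text
clock: 16.65
tool_pos: [545.8, 198.3, 176.7]
eef_rot: [3.141, 0.031, 0.001]
ft_force: [0.3, -0.7, -0.1]
width: 0.554
```

Request:
apply_moves:
  increments:
    - [[3,0,0,0,0,0,0.55],[6,0,0,0,0,0,0.55],[9,0,0,0,0,0,0.55],[12,0,0,0,0,0,0.55],[14,0,0,0,0,0,0.55]]

```text
clock: 17.15
tool_pos: [560.3, 198.7, 177.1]
eef_rot: [-3.141, -0.032, -0.002]
ft_force: [0.3, 0.1, -0.5]
width: 0.552
```

```bash
python3 g.py 565 198 176 1
```

```text
clk 17.15 pos [560.3 198.7 177.1] yaw 1.15 tilt 0.07 F [ 0.3  0.1 -0.5] w 0.552 tip 173.4
shift [4.7 0.8 1.1] turn [-0.   -0.07  0.15]
```

Request:
apply_moves:
  increments:
    - [[0.7,0,0,0,0,0.15,0.55],[1.4,0,0,0,0,0.15,0.55],[2.1,0,0,0,0,0.15,0.55],[2.8,0,0,0,0,0.15,0.55],[3.5,0,0,0,0,0.15,0.55]]

```text
clock: 17.65
tool_pos: [563.7, 198.7, 177.0]
eef_rot: [3.141, 0.027, 0.001]
ft_force: [-1.8, -0.6, 0.9]
width: 0.551
```

Request:
apply_moves:
  increments:
    - [[0.5,0,0,0,0,0,0.55],[1,0,0,0,0,0,0.55],[1.5,0,0,0,0,0,0.55]]

```text
clock: 17.95
tool_pos: [564.5, 198.7, 176.9]
eef_rot: [3.141, 0.027, -0.002]
ft_force: [-4.9, -0.0, 3.8]
width: 0.55
```

Request:
apply_moves:
  increments:
    - [[0.7,0,0,0,0,0,0.55],[1.5,0,0,0,0,0,0.55],[1.5,0,0,0,0,0,0.55]]

```text
clock: 18.25
tool_pos: [565.1, 198.7, 176.7]
eef_rot: [3.14, 0.027, -0.007]
ft_force: [-6.8, 0.8, 4.6]
width: 0.552
```

```bash
python3 g.py 565 198 176 1
python3 - <<'E'
from h import *
s=imaging.snapshot("wrist"); crop(s,60,80,420,280,2.2,"pics/w16.png")
E
```

```text
clk 18.25 pos [565.1 198.7 176.7] yaw 1.0 tilt 0.27 F [-6.8  0.8  4.6] w 0.552 tip 173.4
shift [-0.1  0.7  0.7] turn [ 0.06  0.26 -0.  ]
```

View pics/w16.png

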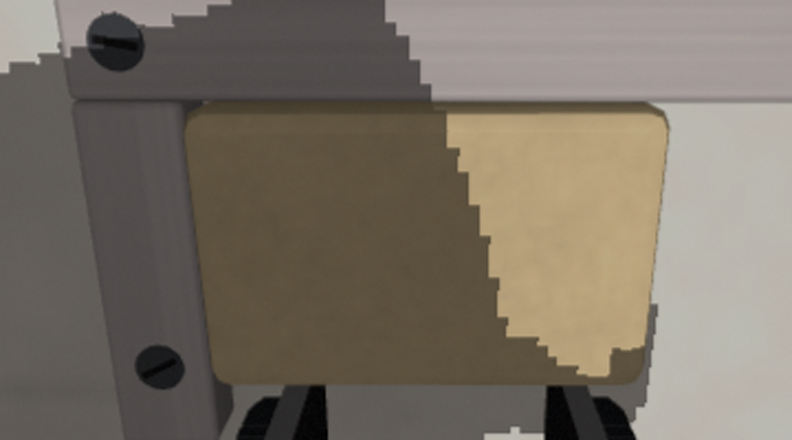

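It is seated: the rail side is tight along its whole length and the left end is at the end stop. Backing off straight and lifting.

Request:
apply_moves:
  increments:
    - [[-2,0,0,0,0,0,0.55],[-8,0,0,0,0,0,0.55],[-16,0,0,0,0,0,0.55],[-20,0,-20,0,0.2,0,0.55],[-22,0,-60,0,0.2,0,0.55]]

```text
clock: 18.8
tool_pos: [541.2, 197.9, 234.7]
eef_rot: [3.138, 0.027, -0.011]
ft_force: [0.5, -0.1, -0.5]
width: 0.552
```

Request:
apply_moves:
  increments:
    - [[5,0,-40,0,0,0,0.55],[10,0,-80,0,0,0,0.55],[10,0,-110,0,0,0,0.55],[10,0,-110,0,0,0,0.55]]

```text
clock: 19.2
tool_pos: [553.1, 198.9, 349.3]
eef_rot: [3.141, 0.028, 0.002]
ft_force: [0.7, 0.8, -0.3]
width: 0.548
```

```bash
python3 g.py 565 198 176 1
python3 - <<'E'
from h import *
s=imaging.snapshot("wrist"); crop(s,130,20,390,200,3,"pics/w17.png"); np.save("pics/w17.npy",s,allow_pickle=True)
b=imaging.snapshot("side"); cv2.imwrite("pics/d17.png",b["image"][:,:,::-1])
E
```

```text
clk 19.2 pos [553.1 198.9 349.3] yaw 1.0 tilt 0.09 F [ 0.7  0.8 -0.3] w 0.548 tip 173.4
shift [ 11.6   1.  173.3] turn [ 0.03 -0.09  0.  ]
```

View pics/w17.png

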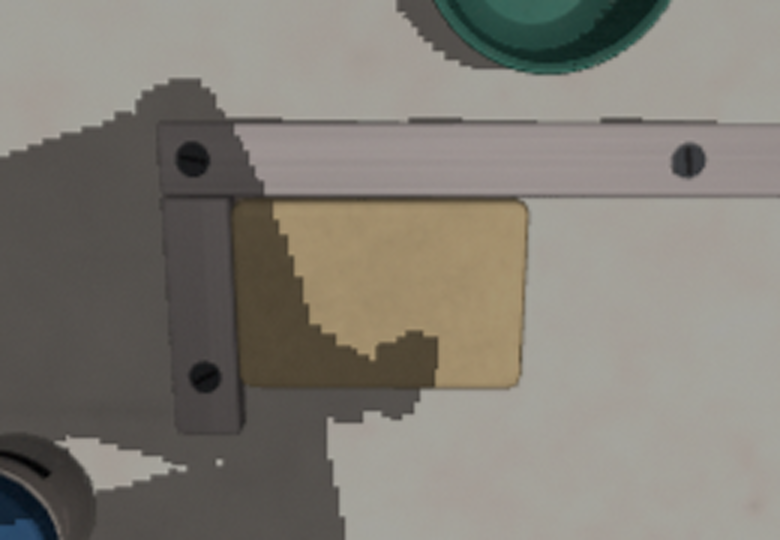

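View pics/d17.png

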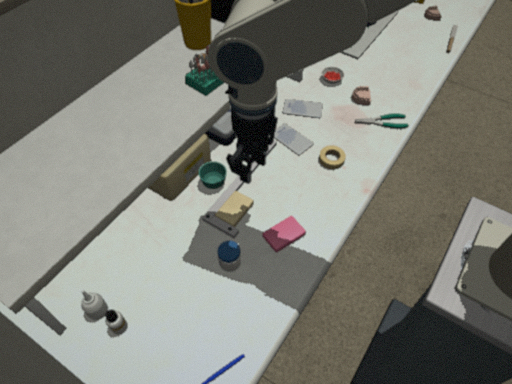

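The block is snug in the corner in both views, and the jar, bowl, tape and pink block are where they were. A numeric check of the seating:

Run:
```python
from h import *
s=np.load("pics/w17.npy",allow_pickle=True).item()
C=lambda p:np.array(p)/3+[130-.33,20-.33]
sc=[ray(s,C(p),14)[:2] for p in((193,159),(689,160),(205,377))]
d=sc[0]-sc[1];d/=np.linalg.norm(d);print("rail yaw",np.degrees(np.arctan2(-d[0],d[1])).round(2))
n=np.array([d[1],-d[0]])  # rail +x
o=sc[0]-10*n-110*d        # nominal screw positions: x=+10, y=+110
print("scrE in stop",((sc[2]-o)@n).round(1),((sc[2]-o)@d).round(1))
c=[ray(s,C(p),19)[:2] for p in((233,198),(528,199),(520,388),(241,388))]
L=[np.array([(q-o)@n,(q-o)@d]).round(1) for q in c];print(L,"centre",np.mean(L,0).round(1))
e=c[0]-c[1];f=c[3]-c[2];print("long-side yaw",[np.degrees(np.arctan2(-v[0],v[1])).round(2) for v in(e,f)])
```

```text
rail yaw 0.93
scrE in stop -52.2 110.1
[array([-0.4, 98.5]), array([-0.5, 15.3]), array([-54.4,  15.1]), array([-54.6,  98.6])] centre [-27.5  56.9]
long-side yaw [np.float64(0.85), np.float64(1.03)]
```

The centre measures (-27.5, 56.9) against (-28, 57) in the stop frame, with yaw within 0.1° of the rail. Handing in.

```bash
python3 -c "
from cell import order,telemetry
print(order.close_job()); print(telemetry.observe()['clock'])"
```

```text
the job is handed in; nothing more can be done
None
the job is handed in; nothing more can be done
```

The wax block is in the corner stop, with one long side flush along the rail and its end home against the end stop. I pushed it flush to the rail with two spread fingertips and slid it along the rail to the end stop. I then pressed it lightly once more against the rail, backed off, lifted clear and handed in at about 19 s.

**Last checks:**
- **Position:** the middle measures (-27.5, 56.9) mm in the stop frame, where fully home is (-28, 57). The block lies within about 0.1° of the rail.
- **Forces:** about 14 N on the end stop and 7–8 N on the rail.
- **Bystanders:** the jar, bowl, tape and pink look-alike looked unmoved in the last pictures.

**Checks that disagreed:**
- **Heights:** the scene and side cameras triangulated heights 6–10 mm too high on nearly every point. The two wrist views gave 8–21 mm for the block's 19 mm top. I put this down to calibration and small baselines, and used the given heights with wrist-camera rays and contact forces instead.
- **Block size:** the top measured about 83 x 54 mm instead of 86 x 56, equally short at both ends, probably from the rounded edges.

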